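# Tip the focus setting bar out of its covered keeper and lay it on the cork mat

## Robot

A 6-joint arm with a two-finger parallel gripper is mounted at the origin on a cart in front of the work surface, level with it; the furniture and walls round the work are solid. World frame = base frame: x ahead of the robot, y to its left, z up, the work surface at z = 0. Lengths are in m, angles in rad, forces in N, time in s.
With the tool pointing down it reaches from about 0.4 to 0.825 m from the base axis. Payload 7 kg.
Tool frame: the origin (TCP) lies midway between the tips of the shut fingers; the grasp point (between the pads) lies arm.hold_point_z behind it (arm.hold_point_z is the distance from the TCP to the grasp point, in m); z points along the fingers, y is the line along which they close (so a half turn about z gives the same grasp; the last joint's range is limited). The gripper opens to 88 mm and grips with 3 to 60 N. Pads are 19 mm wide; open, the fingers measure 130 mm over their backs; the gripper's body (78 mm by 193 mm) begins 47 mm behind the grasp point.
Start: joints at [1.473, 0.359, 0.012, 0, -1.224, -0.288], TCP at [0.254, 0.625, 0.227] pointing down, gripper open.
Joint ranges: [-3.07, 3.07], [-1.43, 2.12], [-1.02, 1.25], [-3.03, 1.67], [-3.05, -0], [-3.03, 3.03]. Speed limits (rad/s): [2.39, 2.39, 3.01, 3.14, 3.14, 3.14].

## Interface

Orientations are given as [roll, pitch, yaw] about the fixed x, y, z axes, in that order (R = Rz(yaw) Ry(pitch) Rx(roll)).
In Python, from station import arm gives the robot as it stands.
- The arm moves only by the shell command python3 -m crank 'ROWS' [OPENING] [FORCE]. ROWS is JSON, a list that holds one entry, the list of rows, each a list of 4 numbers: the shift along the tool's x, y, z in units of 25 mm (1.0 is 25 mm), then the turn about the tool's z in units of 5 degrees (1.0 is 5 degrees). A call has 1 to 12 rows; each row is the pose to reach, as a shift and turn from the pose commanded when the call began, along the tool's axes at that moment; what a row does not reach only later rows make up. A row lasts 1/8 s, in which the tool goes at most 62.5 mm and 10.7 degrees, less where a joint would pass 70% of its speed; a pose out of reach is approached as far as the arm can. A call with a gripper value outside its range is refused whole. OPENING is the closure, from 0 (fully open) to 1 (shut), set as the call begins (- or left out, the last holds). The fingers move at their own pace and stop on an object; FORCE is the grip in N (left out, the last holds). Time passes only in rows, so rows that repeat a pose let the fingers close. It gives the time, the measured TCP pose, the force, the opening and the grip force at its end, in the units of the state.
- arm.get_state(): the state, without advancing time (a new reading comes with each control period).
- arm.grab_frame(name): name is "scene" or "top"; returns (picture, depth): 400x640x3 uint8, red, green, blue; 400x640 float32, m along the optical axis (not along the pixel's ray), 0 where there is no reading.
- arm.get_calibration(name): a dict with "mtx" (3x3 intrinsics, pixels), "R" (3x3) and "t" (3): a world point X has camera coordinates R X + t. Camera axes: x right, y down, z forward; pixel columns grow to the right and rows downward; lengths in m; the calibration is good to about 2 mm. A picture is of the moment at which its call begins. get_calibration takes no time and is no camera call.
- arm.job_done(): hands the job in; it is judged then, once.
Trained networks look in the newest picture that a camera, given by its name, has taken for a name from the list of things; names that differ only in an ending like _2 or _b are one class to them, and where a whole thing is asked for, a point or a joint stands for the part that bears it (a point fixed in the world has none). Each returns a list of dicts, best first, with "score" (0 to 1); they miss things now and then, are a little off and sometimes report something else, mostly with a low value. They report only what shows in the picture. A call takes as long as a camera call.
- arm.recognise(thing, camera): "extent" ([left, top, width, height] in pixels, round what is visible of it).
- arm.trace(thing, camera): "mask" (400x640 bool, what is visible of it) and "extent" ([left, top, width, height] in pixels, round what is visible of it).
The state is a dict: "t": time; "q": joint angles; "qd": joint speeds; "joint_efforts": joint torques, N m; "eef_pos": TCP position; "ee_rot": TCP orientation; "force": force on the tool from outside, world axes, zero at the start; "moment": the same for the moment, N m; "width": finger opening in m; "gripper_force": force on a finger pad.
Only numpy, scipy, OpenCV 4.12 (cv2) and the standard library are available. Lean on these libraries where they do the work, as an engineer would, in place of code of your own. Each camera call takes 0.05 s, during which the arm holds its last target. There are 200 camera calls.

## Task

Get the brass focus setting bar out for setting up the laser: lift the blue cover plate off the keeper and set it down flat on the bare bench, press the bar's tail down so that its nose tips up over the sill, and push the nose out through the slot in the keeper's end wall. Then draw the bar the rest of the way out by its nose and lay it gently on the cork mat, rib up and with all of it on the mat. Leave the cover off and do not disturb the roll of tape, the gauge block and the coupling standing by.

Things in the scene. Friction and masses are not known exactly. Their poses are not given: they have to be found in the camera images.
- keeper: White and grey metal keeper for the bar, fixed to the bench, 207 mm long along its x; origin at its middle on the bench, z up, +x the way out. From x = 0 to 98.5 mm a roofed tunnel, 40 mm wide and 3 to 34 mm high inside (roof top 38 mm), ends at a slotted end plate (5 mm thick, 72 mm wide, 46 mm high). Behind it, x = -97.5 to 0, is the covered bay.
- slot (a point): Middle of the slot's sill on the outer face of the end plate: keeper x = 103.5 mm, 14 mm above the bench. The slot is 40 mm wide and open from 14 to 34 mm above the bench; x points outward.
- bay (a point): Middle of the bay's top: keeper x = -48.5 mm, y = 0, 58 mm above the bench. With the cover off the bay is open above, 98 x 80 mm inside, floor 3 mm above the bench, side walls 12 mm thick. At x = 0 its front wall has the tunnel's mouth below 34 mm. Two 5 mm pins 10 mm high stand on the side walls at keeper x = -48.5, y = -46 and +46 mm.
- dowel (a point): Top of the steel dowel across the bay's floor on which the bar rocks: keeper x = -7.5 mm, 11 mm above the bench.
- cover_grip (a point): Centre of the grip on the loose blue cover plate (108 x 112 x 4 mm, 0.18 kg, two 9 mm holes over the pins). The grip is a dark bar 64 mm long along the cover's x (keeper's x), 12 mm wide, from 22 to 34 mm above the plate's underside; this point is 28 mm above the underside. Take it across the 12 mm; lift straight up by more than 12 mm to clear the pins.
- bar_center (a point): Centre, half-way up, of the loose brass bar, 180 x 36 x 8 mm, 0.16 kg; x runs to its nose, z up. First its nose lies on the floor behind the sill and its tail stands up over the dowel. Tail pressed to the floor, the nose's underside rises to about 22 mm above the bench, clear of the slot; pushed on along its own slope (rising 1 in 10) it stays clear. Let go, the nose drops (onto the sill once past it).
- thumb_pad (a point): Middle of the flat pad on top of the bar's tail, 27 mm long and 36 mm wide, 76.5 mm behind the bar's centre. A rib 5 mm thick and 8 mm high stands across the bar, its rear face 13.5 mm ahead of this point; the tail end is 13.5 mm behind. A closed fingertip set here can press the tail down and push forward against the rib, at most until it meets the bay's front wall (keeper x = 0).
- bar_nose (a point): Nose end of the bar, half-way up its thickness, 90 mm ahead of its centre.
- bar_tail (a point): Tail end of the bar, half-way up its thickness, 90 mm behind its centre.
- focus_bar: The same brass bar; origin at the middle of its underside.
- mat: Cork mat fixed on the bench, 220 (its x) x 92 (its y) x 4 mm; origin at the middle of its underside, z up.
- tape: Bystander: roll of brown tape lying near the bench corner close to the robot, 80 mm across, 20 mm high; origin at the middle of its underside.
- gauge: Bystander: pale steel gauge block 60 x 30 x 45 mm, standing beyond the keeper; origin at the middle of its underside.
- coupling: Bystander: white coupling with a notched crown, 33 mm across, 46 mm high, standing beyond the keeper; origin at the middle of its underside.

How it is judged:
By the outcome, as a careful person would: the job done as asked, in the order asked, and still so for the second after the job is handed in, with the robot touching nothing.
It also fails if it takes over 64 s, if anything falls off the work surface, if the arm or the gripper's body presses on something with over 40 N, if the wrist force passes 120 N, or if a joint passes its speed limit or range.

## Working session

There is one attempt and no reset: what is moved stays moved. The work goes in short steps, Python scripts to look and compute and a shell command to move; the robot and the scene stay as the last step left them, time stands still between calls to the robot, and variables do not carry over. Pictures are saved under pics/ and viewed, at most 11 in all, crops included, and the job is handed in when it is done.

```bash
mkdir -p pics; ls; cat > h.py <<'E'
import numpy as np, cv2
from station import arm
def grab(n,save=None):
    p,d=arm.grab_frame(n)
    if save: cv2.imwrite('pics/'+save,p[:,:,::-1])
    return p,d
def world(n,d,mask=None):
    c=arm.get_calibration(n);K=np.array(c['mtx']);R=np.array(c['R']);t=np.array(c['t'])
    v,u=np.nonzero((d>0) if mask is None else (mask&(d>0)))
    z=d[v,u];X=np.stack([(u-K[0,2])/K[0,0]*z,(v-K[1,2])/K[1,1]*z,z],1)
    return (X-t)@R,u,v
def proj(n,X):
    c=arm.get_calibration(n);K=np.array(c['mtx']);x=np.array(c['R'])@np.array(X)+c['t'];x=K@x
    return x[:2]/x[2]
E
python3 - <<'E'
from h import *
s=arm.get_state();print({k:np.round(v,3).tolist() for k,v in s.items()},arm.hold_point_z)
a,_=grab('scene','s0.png');
import numpy as np
b,d=grab('top','t0.png')
for n in ['cover_grip','keeper','mat','tape','gauge','coupling','focus_bar']:
    r=arm.trace(n,'top')
    for q in r[:2]:
        P,u,v=world('top',d,q['mask'])
        print(n,round(q['score'],2),q['extent'],np.round(np.median(P,0),3) if len(P) else '',np.round(np.percentile(P,[2,98],0),3).tolist() if len(P) else '')
E
```

```text
pics
{'t': 0.0, 'q': [1.473, 0.359, 0.011, -0.0, -1.224, -0.288], 'qd': [-0.0, 0.0, 0.0, -0.001, -0.001, -0.0], 'joint_efforts': [0.002, -58.272, 29.305, 6.997, 0.007, -0.0], 'eef_pos': [0.254, 0.625, 0.226], 'ee_rot': [3.14, -0.0, -0.386], 'force': [0.108, -0.148, -0.16], 'moment': [0.018, 0.008, 0.003], 'gripper_force': 0.0, 'width': 0.088} 0.0188
cover_grip 0.67 [358.2, 142.4, 64.3, 60.4] [ 0.615 -0.042  0.064] [[0.562, -0.097, 0.06], [0.672, 0.011, 0.094]]
keeper 0.61 [308.8, 147.0, 87.0, 61.8] [0.598 0.054 0.04 ] [[0.562, -0.034, 0.002], [0.651, 0.107, 0.06]]
mat 0.92 [157.9, 165.8, 118.5, 73.9] [0.567 0.297 0.005] [[0.507, 0.194, 0.002], [0.626, 0.401, 0.009]]
tape 0.56 [237.2, 260.8, 44.2, 37.4] [0.412 0.208 0.021] [[0.376, 0.17, 0.004], [0.449, 0.242, 0.024]]
gauge 0.78 [330.4, 108.7, 30.9, 36.9] [0.71  0.038 0.046] [[0.684, 0.011, 0.006], [0.74, 0.064, 0.049]]
coupling 0.59 [306.4, 111.0, 14.9, 23.8] [0.726 0.099 0.038] [[0.713, 0.084, 0.0], [0.758, 0.116, 0.049]]
```

```bash
python3 - <<'E'
from h import *
b,d=grab('top'); s,ds=grab('scene')
cv2.imwrite('pics/c0.png',np.vstack([cv2.resize(b[90:310,140:460],(800,550),interpolation=cv2.INTER_CUBIC)])[:,:,::-1])
P,u,v=world('top',d)
def rect(m,name):
    r=cv2.minAreaRect(P[m][:,:2].astype(np.float32)*1000); print(name,m.sum(),r, np.median(P[m],0).round(4))
near=(abs(P[:,0]-.615)<.09)&(abs(P[:,1]+.02)<.17)
rect(near&(abs(P[:,2]-.062)<.004),'cover'); rect(near&(P[:,2]>.086)&(P[:,2]<.1),'grip')
rect(near&(abs(P[:,2]-.038)<.003)&(abs(P[:,1]-.05)<.06)&(P[:,0]<.67),'roof')
rect(near&(abs(P[:,2]-.046)<.003)&(abs(P[:,1]-.1)<.03)&(P[:,0]<.67),'endplate')
r=arm.trace('mat','top')[0]['mask']; Q,_,_=world('top',d,r)
Q=Q[(Q[:,2]<.012)];print('mat',cv2.minAreaRect(Q[:,:2].astype(np.float32)*1000))
E
```

```text
cover 2830 ((617.9622192382812, -43.383506774902344), (112.56130981445312, 110.95577239990234), 9.1005859375) [ 0.6131 -0.0422  0.0636]
grip 227 ((617.3978881835938, -42.1051025390625), (12.427618980407715, 63.817081451416016), 8.928059577941895) [ 0.617  -0.0418  0.0932]
roof 1007 ((596.8143920898438, 57.994911193847656), (91.06771850585938, 98.84929656982422), 8.687973022460938) [0.6003 0.0554 0.0393]
endplate 90 ((594.8007202148438, 88.41151428222656), (70.04728698730469, 38.499088287353516), 9.432321548461914) [0.59   0.1026 0.0466]
mat ((566.008056640625, 297.89080810546875), (219.08950805664062, 94.05746459960938), 73.85893249511719)
```

View pics/c0.png

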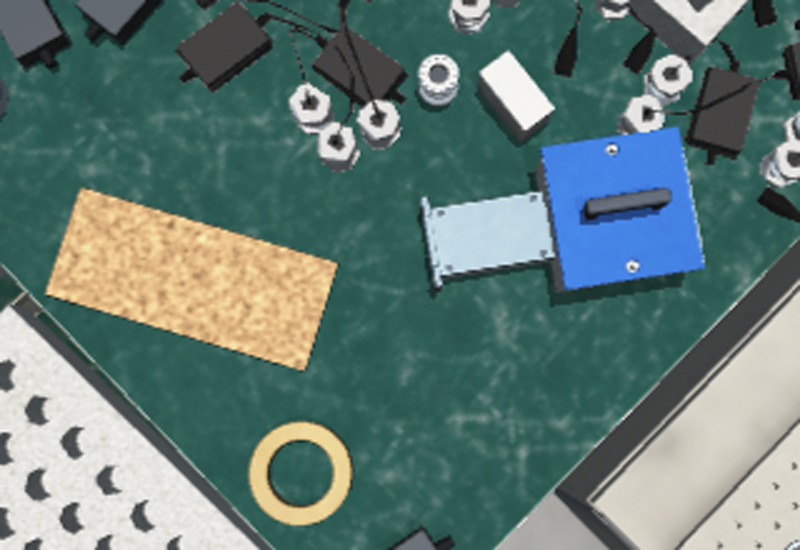

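View pics/s0.png

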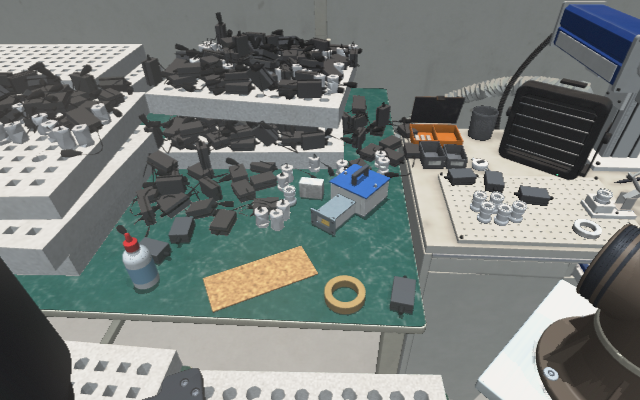

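The top view shows the keeper, with the blue cover at crop (620,205), its grip at (628,203) and the end plate at (432,245). The mat is at (190,280) and the tape at (300,470). The bench is bare around (460,395). The scene view agrees: the keeper is near (355,195), and the gauge and couplings stand beyond it.

```bash
cat >> h.py <<'E'
def go(x,y,z,yawdeg):
    """print row (units) from the present pose to a tool-down pose"""
    from scipy.spatial.transform import Rotation as Ro
    s=arm.get_state();R=Ro.from_euler('xyz',s['ee_rot'])
    d=R.inv().apply(np.array([x,y,z])-s['eef_pos'])/.025
    yaw=s['ee_rot'][2];t=(np.degrees(yaw)-yawdeg+180)%360-180
    print('row',np.round([*d,t/5],2).tolist(),'at',np.round(s['eef_pos'],4).tolist(),'yaw',round(np.degrees(yaw),2))
E
python3 - <<'E'
from h import *
go(.617,-.042,.13,-81.1)
b,d=grab('top');P,u,v=world('top',d)
i=np.argmin((u-(140+460/2.5))**2+(v-(90+395/2.5))**2);print('place',P[i])
m=(P[:,0]>.40)&(P[:,0]<.85)&(P[:,1]>-.15)&(P[:,1]<.5)&(P[:,2]>.06)&(P[:,2]<.5)
H,xe,ye=np.histogram2d(P[m,0],P[m,1],bins=[9,13],range=[[.4,.85],[-.15,.5]],weights=P[m,2]);
Z=np.zeros((9,13))
for p in P[m]: 
    a,c=int((p[0]-.4)/.05),int((p[1]+.15)/.05); Z[min(a,8),min(c,12)]=max(Z[min(a,8),min(c,12)],p[2])
print((Z*1000).astype(int))
E
```

```text
row [23.5, 19.27, 3.86, 11.8] at [0.254, 0.6253, 0.2266] yaw -22.1
place [0.47325619 0.0795792  0.00323335]
[[  0   0   0   0   0   0   0   0   0   0   0   0   0]
 [  0   0   0   0   0   0   0   0   0   0   0   0   0]
 [  0   0   0   0   0   0   0   0   0   0   0   0   0]
 [ 65  69  71  68   0   0   0   0   0   0   0   0   0]
 [  0  97  96  68   0   0   0   0   0   0   0   0   0]
 [  0  67  71  67   0   0   0   0   0   0   0   0  89]
 [ 60 201   0   0   0   0   0   0   0   0   0   0 135]
 [202 203 203   0   0   0   0   0   0   0   0   0   0]
 [250 249 204 195   0   0   0   0   0   0   0   0   0]]
```

```bash
python3 - <<'E'
from h import *
b,d=grab('top');P,u,v=world('top',d)
m=(P[:,0]>.685)&(P[:,0]<.86)&(P[:,1]>-.2)&(P[:,1]<.1)&(P[:,2]>.055)
print(m.sum())
o=np.argsort(P[m,0])[::12]
for p,a,c in zip(P[m][o][:40],u[m][o],v[m][o]): print(p.round(3),a,c)
E
```

```text
8381
[ 0.695 -0.065  0.058] 399 134
[ 0.746 -0.085  0.179] 424 87
[ 0.746 -0.084  0.182] 424 86
[ 0.747 -0.088  0.175] 425 87
[ 0.748 -0.086  0.2  ] 428 81
[ 0.749 -0.11   0.057] 421 108
[ 0.749 -0.089  0.201] 430 80
[ 0.75  -0.081  0.153] 418 90
[ 0.751 -0.081  0.161] 419 88
[ 0.751 -0.092  0.15 ] 424 90
[ 0.752 -0.08   0.186] 422 82
[ 0.752 -0.095  0.199] 433 79
[ 0.753 -0.079  0.155] 417 88
[ 0.753 -0.078  0.159] 417 87
[ 0.754 -0.095  0.199] 433 78
[ 0.754 -0.078  0.188] 421 80
[ 0.755 -0.116  0.063] 425 104
[ 0.755 -0.083  0.199] 426 77
[ 0.756 -0.097  0.198] 434 77
[ 0.756 -0.099  0.189] 434 79
[ 0.757 -0.095  0.2  ] 433 76
[ 0.757 -0.105  0.062] 419 103
[ 0.757 -0.076  0.18 ] 419 80
[ 0.758 -0.1    0.198] 436 76
[ 0.758 -0.073  0.174] 416 81
[ 0.759 -0.103  0.196] 437 76
[ 0.759 -0.102  0.199] 437 75
[ 0.759 -0.073  0.157] 414 84
[ 0.76  -0.073  0.179] 417 79
[ 0.76  -0.076  0.2  ] 422 74
[ 0.761 -0.072  0.199] 419 74
[ 0.761 -0.071  0.157] 413 83
[ 0.761 -0.106  0.185] 437 77
[ 0.762 -0.076  0.2  ] 422 73
[ 0.762 -0.082  0.2  ] 425 73
[ 0.762 -0.071  0.194] 418 74
[ 0.762 -0.106  0.144] 431 85
[ 0.763 -0.116  0.063] 425 100
[ 0.763 -0.108  0.201] 441 72
[ 0.764 -0.082  0.2  ] 425 72
```

View pics/t0.png

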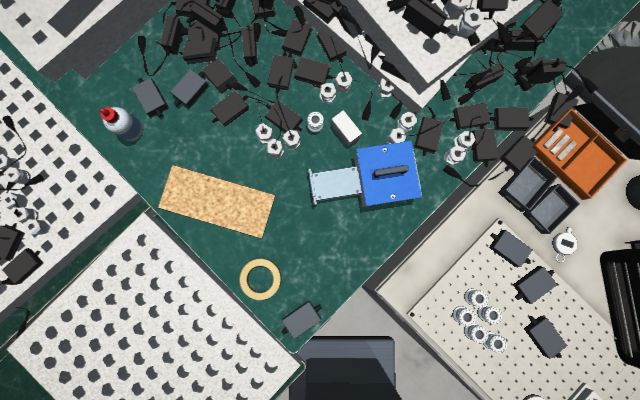

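The top view shows the white block's corner at (424,85), which is world (0.746,-0.085) and up to 0.2 m high. The gripper body clears it by more than 20 mm.

```bash
python3 -m crank '[[[23.5,19.3,0,11.8],[23.5,19.3,0,11.8],[23.5,19.3,0,11.8],[23.5,19.3,0,11.8],[23.5,19.3,0,11.8],[23.5,19.3,0,11.8],[23.5,19.3,0,11.8],[23.5,19.3,0,11.8],[23.5,19.3,0,11.8],[23.5,19.3,0,11.8],[23.5,19.3,0,11.8],[23.5,19.3,0,11.8]]]' 0.4 && python3 -c "
from h import *
go(.617,-.042,.13,-81.1)"
```

```text
t: 2.2
eef_pos: [0.6128, -0.0357, 0.2269]
ee_rot: [-3.141, 0.0, -1.415]
force: [1.0, 0.3, -0.4]
width: 0.0529
gripper_force: 0.0
row [0.27, -0.13, 3.88, 0.0] at [0.6128, -0.0357, 0.2269] yaw -81.1
```

```bash
python3 -m crank '[[[0.3,-0.15,2,0],[0.3,-0.15,4,0],[0.3,-0.15,5.2,0],[0.3,-0.15,5.8,0],[0.3,-0.15,6.2,0],[0.3,-0.15,6.2,0],[0.3,-0.15,6.2,0]]]' && python3 -m crank '[[[0,0,0,0],[0,0,0,0],[0,0,0,0],[0,0,0,0]]]' 1 30 && python3 -m crank '[[[0,0,-0.2,0],[0,0,-0.5,0],[0,0,-1,0],[0,0,-2,0],[0,0,-3,0],[0,0,-3,0]]]' && python3 -c "
from h import *
go(.473,.075,.12,-81.1)
grab('scene','s1.png')"
```

```text
t: 3.08
eef_pos: [0.6176, -0.0404, 0.0728]
ee_rot: [-3.14, -0.0, -1.415]
force: [1.0, -1.4, -0.0]
width: 0.053
gripper_force: 0.0
t: 3.58
eef_pos: [0.6168, -0.0406, 0.0717]
ee_rot: [-3.141, 0.0, -1.416]
force: [-0.4, -0.2, 0.6]
width: 0.018
gripper_force: 0.0
t: 4.32
eef_pos: [0.6183, -0.0404, 0.1496]
ee_rot: [-3.137, -0.0, -1.415]
force: [-0.7, 0.0, -1.2]
width: 0.0118
gripper_force: 30.0
row [-5.46, 5.03, 1.16, 0.0] at [0.6183, -0.0404, 0.1496] yaw -81.09
```

View pics/s1.png

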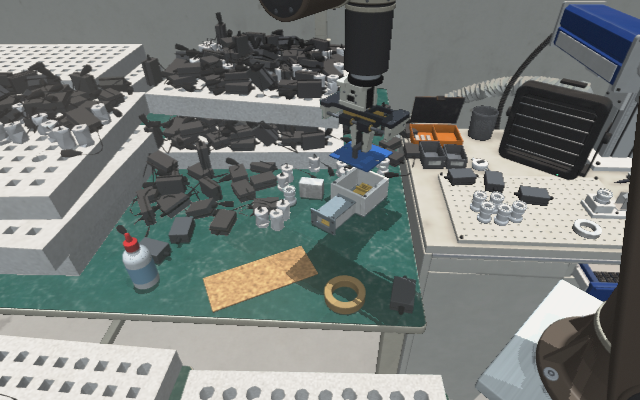

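The scene view shows the cover hanging in the gripper at (360,155), with the bay open at (360,190) and the brass tail visible. Next I carry the cover to the bare bench.

```bash
python3 -m crank '[[[-1,1,0,0],[-2,2,0,0],[-3.5,3.5,0,0],[-4.5,4.5,0,0],[-5.45,5,0,0],[-5.45,5,1.5,0],[-5.45,5,3,0],[-5.45,5,4,0],[-5.45,5,4.6,0],[-5.45,5,4.6,0],[-5.45,5,4.6,0]]]' && python3 -m crank '[[[0,0,0.2,0],[0,0,0.3,0],[0,0,0.4,0],[0,0,0.5,0],[0,0,0.5,0],[0,0,0.5,0]]]'
```

```text
t: 5.75
eef_pos: [0.4723, 0.0747, 0.0318]
ee_rot: [-3.142, -0.0, -1.415]
force: [0.5, 0.6, -1.4]
width: 0.0115
gripper_force: 30.0
t: 6.5
eef_pos: [0.4722, 0.0747, 0.0191]
ee_rot: [3.142, -0.0, -1.415]
force: [-0.1, -0.3, -1.0]
width: 0.0118
gripper_force: 30.0
```

```bash
python3 -m crank '[[[0,0,0.08,0],[0,0,0.12,0],[0,0,0.12,0]]]' | grep -E 'pos|^force'; python3 -m crank '[[[0,0,0.05,0],[0,0,0.08,0],[0,0,0.08,0]]]'| grep -E 'pos|^force'
```

```text
eef_pos: [0.4722, 0.0747, 0.016]
force: [0.4, -0.9, -1.5]
eef_pos: [0.4722, 0.0747, 0.0159]
force: [-9.1, 0.4, 27.0]
```

```bash
python3 -m crank '[[[0,0,-0.08,0],[0,0,-0.08,0]]]' | grep -E 'pos|^force'; python3 -m crank '[[[0,0,0,0],[0,0,0,0],[0,0,0,0],[0,0,0,0]]]' 0.5 | grep -E 'pos|^force|width'; python3 -m crank '[[[0,0,-1,0],[0,0,-2.5,0],[0,0,-4.5,0],[0,0,-5,0],[0,0,-5,0]]]' 1; python3 - <<'E'
from h import *
b,d=grab('top'); P,u,v=world('top',d)
cv2.imwrite('pics/c1.png',cv2.resize(b[120:260,280:460],(800,622))[:590,:,::-1])
for n in ['thumb_pad','focus_bar','bar_tail','bar_nose','slot','bay','dowel']:
    for q in arm.trace(n,'top')[:1]:
        Q,_,_=world('top',d,q['mask']); print(n,round(q['score'],2),q['extent'],np.median(Q,0).round(4) if len(Q) else '')
E
```

```text
eef_pos: [0.4723, 0.0748, 0.0162]
force: [0.3, 0.4, -0.6]
eef_pos: [0.4721, 0.0747, 0.016]
force: [-0.2, 0.6, -0.6]
width: 0.0424
t: 8.62
eef_pos: [0.4725, 0.075, 0.1417]
ee_rot: [-3.14, 0.001, -1.416]
force: [-1.2, -0.0, -0.7]
width: 0.0021
gripper_force: 0.0
thumb_pad 0.91 [366.0, 163.2, 41.0, 22.9] [ 0.6173 -0.0439  0.0243]
focus_bar 0.95 [362.6, 167.5, 44.8, 18.8] [ 0.6172 -0.0444  0.0243]
bar_tail 0.66 [364.0, 165.2, 43.4, 22.1] [ 0.6172 -0.0439  0.0243]
bar_nose 0.59 [362.3, 169.1, 43.7, 18.0] [ 0.6174 -0.0442  0.0243]
slot 0.97 [310.6, 140.1, 113.6, 60.2] [ 0.6276 -0.0416  0.0394]
bay 0.96 [310.0, 144.3, 108.0, 51.2] [ 0.6287 -0.0428  0.0396]
dowel 0.97 [309.0, 147.2, 110.9, 53.7] [ 0.6278 -0.0387  0.0394]
```

View pics/c1.png

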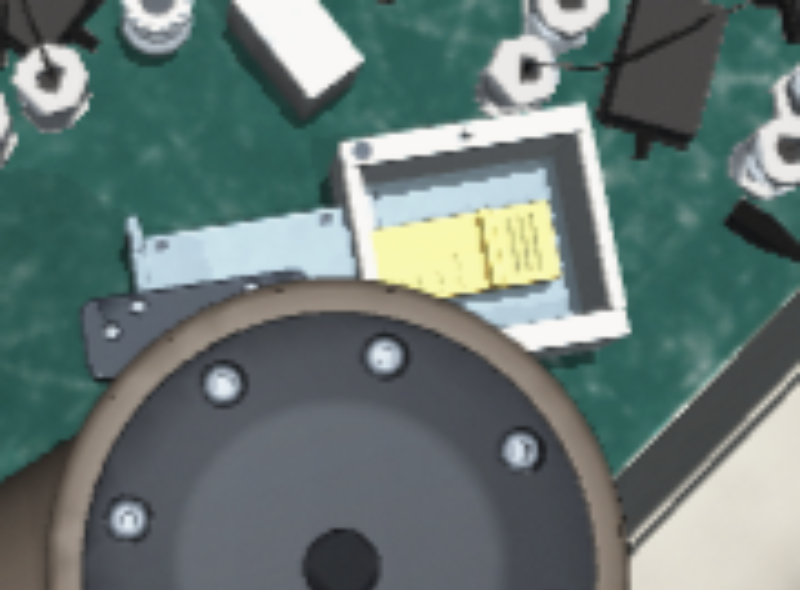

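The top view shows the cover clear of the keeper. In the bay the brass bar's pad spans crop (485–558, 205–285), with the rib at about x = 487 and the tail edge at x ≈ 558. The wrist hides the bay's near corner.

```bash
python3 - <<'E'
from h import *
b,d=grab('top'); P,u,v=world('top',d); C=b[v,u].astype(int)
near=(abs(P[:,0]-.62)<.09)&(abs(P[:,1]+.03)<.16)
yel=near&(C[:,0]-C[:,2]>60)&(P[:,2]<.045)&(P[:,2]>.01)
th=np.radians(98.9);e=np.array([np.cos(th),np.sin(th)]);n=np.array([-e[1],e[0]])
O=np.array([.6098,.0059])
def kf(m): q=P[m][:,:2]-O; return q@e*1000,q@n*1000,P[m][:,2]*1000
x,y,z=kf(yel);print('bar x',np.percentile(x,[1,50,99]).round(1),'y',np.percentile(y,[1,50,99]).round(1))
for a in range(-86,10,4):
    k=(x>=a)&(x<a+4)
    if k.sum()>3: print(a+2,k.sum(),np.round([np.median(z[k]),z[k].max(),y[k].min(),y[k].max()],1))
x,y,z=kf(near&(abs(P[:,2]-.0592)<.003));print('wall',np.percentile(x,[.5,1,99,99.5]).round(1),np.percentile(y,[.5,1,99,99.5]).round(1))
for a in range(-100,0,12): # far wall (y negative) outer edge & inner
    k=(x>=a)&(x<a+12); yy=y[k]; print(a,k.sum(),yy.min().round(1),yy[yy<-30].max().round(1) if (yy<-30).any() else '',yy[yy>30].min().round(1) if (yy>30).any() else '')
x,y,z=kf(near&(abs(P[:,2]-.0395)<.002)); k=(x>5)&(x<95)
for a in range(5,95,15):
    k=(x>=a)&(x<a+15); print('roof',a,y[k].min().round(1),y[k].max().round(1))
# wall angle
E
```

```text
bar x [-85.8 -49.2  -8.5] y [-15.9  -0.1  18. ]
-84 32 [ 27.3  29.2 -15.3  18.1]
-80 31 [ 26.7  28.8 -15.6  17.7]
-76 33 [ 27.3  31.1 -16.5  17.1]
-72 36 [ 27.   29.9 -16.6  18.6]
-68 33 [ 25.8  27.7 -15.7  17.7]
-64 35 [ 25.5  29.1 -16.   17.1]
-60 21 [ 32.5  35.3 -15.5  18.5]
-56 48 [ 30.8  35.3 -15.8  17.5]
-52 33 [ 24.5  28.7 -15.7  17. ]
-48 38 [ 23.8  27.  -14.5  18.6]
-44 31 [ 23.5  26.3 -15.9  18.1]
-40 34 [ 23.2  25.3 -15.9  17. ]
-36 35 [ 22.8  27.2 -14.8  18.5]
-32 34 [ 23.4  26.  -15.7  18. ]
-28 31 [ 22.3  26.  -15.9  15.4]
-24 30 [ 21.8  24.3 -14.7  12.3]
-20 24 [ 21.5  24.6 -15.4   9.4]
-16 26 [ 20.9  24.4 -16.3   9.1]
-12 23 [ 20.8  24.6 -14.7   6.8]
-8 16 [ 20.7  23.3 -15.2   5.6]
wall [-105.3 -105.1    5.1    5.3] [-52.  -51.6  51.2  51.6]
-100 118 -52.1 -30.5 33.4
-88 73 -51.6 -40.2 39.7
-76 69 -52.0 -40.2 39.9
-64 61 -51.9 -39.8 40.5
-52 35 -51.4 -39.3 41.7
-40 37 -51.4 -39.6 
-28 39 -51.4 -39.5 
-16 37 -51.2 -39.3 
-4 109 -51.2 -30.1 
roof 5 -85.1 4.2
roof 20 -101.6 2.1
roof 35 -25.7 -1.0
roof 50 -25.3 -0.8
roof 65 -25.6 -1.1
roof 80 -25.2 -1.1
```

```bash
python3 -c "
from h import *
go(.6210,-.0682,.05,-81.1)"
```

```text
row [6.56, -5.01, 3.62, -0.0] at [0.4719, 0.0746, 0.1405] yaw -81.11
```

```bash
python3 -m crank '[[[2,-1.5,0,0],[4,-3,0,0],[6,-4.5,0,0],[6.55,-5,0,0],[6.55,-5,0,0],[6.55,-5,1.5,0],[6.55,-5,3,0],[6.55,-5,4,0],[6.55,-5,4.3,0],[6.55,-5,4.3,0],[6.55,-5,4.3,0]]]' && python3 - <<'E'
from h import *
go(.6210,-.0682,.013,-81.1)
s,d=grab('scene'); a=proj('scene',[.59,.02,.03]);print(a)
u,v=int(a[0]),int(a[1]);cv2.imwrite('pics/s2.png',cv2.resize(s[v-70:v+60,u-80:u+90],(780,596),interpolation=cv2.INTER_CUBIC)[:,:,::-1])
E
```

```text
t: 10.45
eef_pos: [0.6218, -0.0673, 0.035]
ee_rot: [-3.139, -0.0, -1.415]
force: [-0.0, -0.1, 0.5]
width: -0.0001
gripper_force: 0.0
row [0.03, 0.04, 0.88, 0.01] at [0.6218, -0.0673, 0.035] yaw -81.07
[349.06317659 204.12832852]
```

View pics/s2.png

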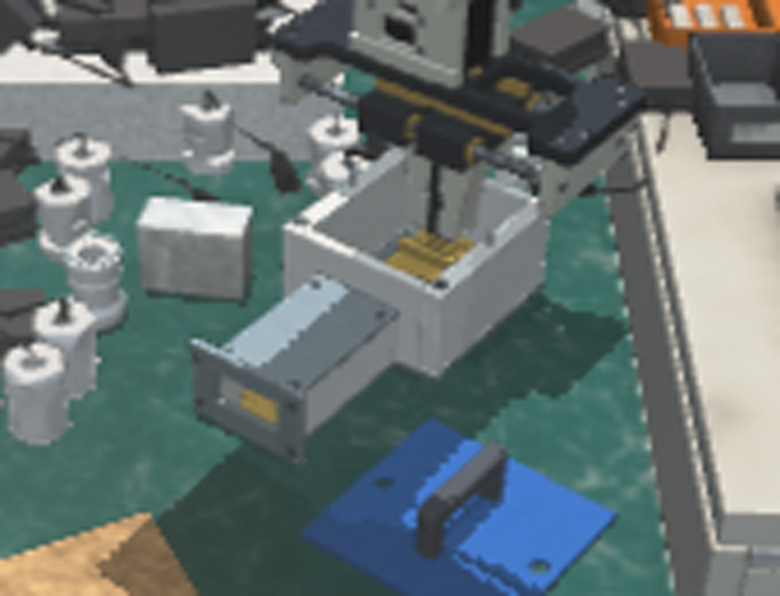

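The cover lies flat on the bench at crop (460,490). The closed tip is in the bay at (445,225), over the tail and behind the rib. The nose shows through the slot at (258,405).

```bash
python3 -m crank '[[[0,0,0.2,0],[0,0,0.4,0],[0,0,0.5,0],[0,0,0.6,0],[0,0,0.7,0],[0,0,0.76,0],[0,0,0.8,0],[0,0,0.8,0]]]' && python3 -m crank '[[[0,0,0.04,0],[0,0,0.07,0],[0,0,0.07,0]]]' | grep -E 'pos|^force' ; python3 - <<'E'
from h import *
s,d=grab('scene'); u,v=349,204
cv2.imwrite('pics/s3.png',cv2.resize(s[v-10:v+40,u-50:u+30],(800,500),interpolation=cv2.INTER_CUBIC)[:,:,::-1])
E
```

```text
t: 11.5
eef_pos: [0.621, -0.0678, 0.0136]
ee_rot: [-3.142, -0.0, -1.416]
force: [-0.1, -0.3, -0.2]
width: 0.0003
gripper_force: 0.1
eef_pos: [0.6212, -0.0678, 0.013]
force: [-2.8, 1.1, 8.9]
```

View pics/s3.png

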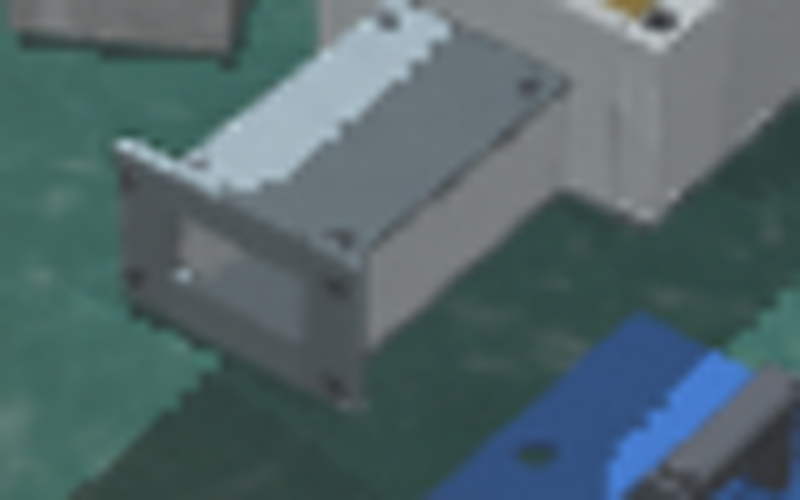

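The brass can no longer be seen through the slot, so the nose has tipped up behind the lip, and 9 N says the tail is on the floor. Now I push along the 1 in 10 slope.

```bash
python3 -m crank '[[[-0.2,0,-0.02,0],[-0.4,0,-0.04,0],[-0.55,0,-0.055,0],[-0.7,0,-0.07,0],[-0.85,0,-0.085,0],[-1,0,-0.1,0],[-1,0,-0.1,0]]]' && python3 - <<'E'
from h import *
s,d=grab('scene'); u,v=349,204
cv2.imwrite('pics/s4.png',cv2.resize(s[v-40:v+40,u-50:u+46],(720,600),interpolation=cv2.INTER_CUBIC)[:,:,::-1])
E
```

```text
t: 12.8
eef_pos: [0.6172, -0.0429, 0.0145]
ee_rot: [-3.142, -0.0, -1.415]
force: [-0.2, -3.8, 6.4]
width: 0.0003
gripper_force: 3.6
```

View pics/s4.png

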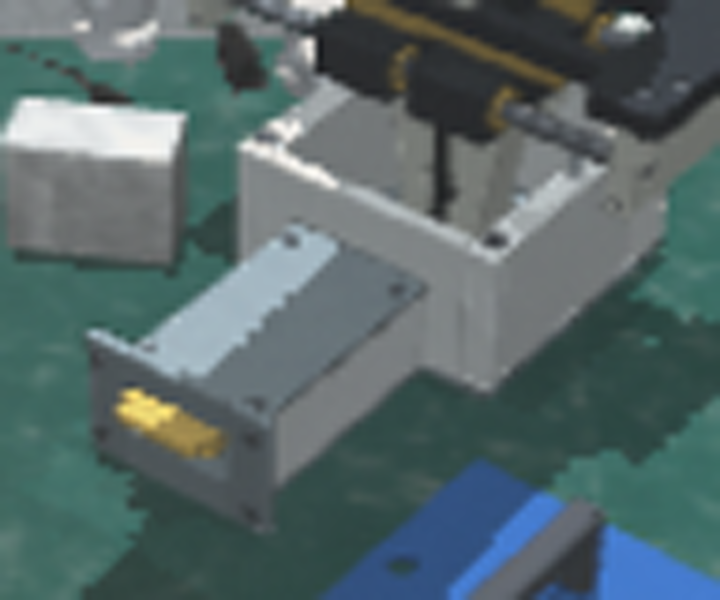

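The brass nose now sticks out of the slot at crop (170,420), above the sill. I keep pushing.

```bash
python3 -m crank '[[[-0.15,0,-0.015,0],[-0.3,0,-0.03,0],[-0.45,0,-0.05,0],[-0.6,0,-0.07,0],[-0.75,0,-0.09,0],[-0.9,0,-0.11,0],[-1.05,0,-0.13,0],[-1.2,0,-0.15,0],[-1.3,0,-0.17,0],[-1.4,0,-0.19,0],[-1.4,0,-0.19,0]]]'
```

```text
t: 14.22
eef_pos: [0.6117, -0.008, 0.0192]
ee_rot: [-3.141, 0.0, -1.415]
force: [-0.1, -1.7, 7.5]
width: 0.0001
gripper_force: 3.2
```

```bash
python3 -m crank '[[[0,0,-0.04,0],[0,0,-0.08,0],[0,0,-0.12,0],[0,0,-0.16,0],[0,0,-0.2,0],[0.15,0,-0.3,0],[0.2,0,-1,0],[0.2,0,-3,0],[0.2,0,-5,0],[0.2,0,-5,0]]]' && python3 - <<'E'
from h import *
b,d=grab('top'); P,u,v=world('top',d); C=b[v,u].astype(int)
th=np.radians(98.9);e=np.array([np.cos(th),np.sin(th)]);n=np.array([-e[1],e[0]]);O=np.array([.6098,.0059])
q=(P[:,:2]-O); x=q@e*1000;y=q@n*1000;z=P[:,2]*1000
m=(x>100)&(x<170)&(abs(y)<35)&(C[:,0]-C[:,2]>60)&(z>9)&(z<40)
print(m.sum());x,y,z=x[m],y[m],z[m];print(np.percentile(x,[1,50,99]).round(1),np.percentile(y,[1,50,99]).round(1),np.percentile(z,[5,50,95]).round(1))
for a in range(100,160,8):
    k=(x>=a)&(x<a+8)
    if k.sum(): print(a+4,k.sum(),np.median(z[k]).round(1),y[k].min().round(1),y[k].max().round(1))
X=O+e*.138+n*.0;print(X);go(*X,.12,-81.1)
E
```

```text
t: 15.48
eef_pos: [0.6155, -0.0131, 0.1504]
ee_rot: [-3.132, 0.0, -1.415]
force: [0.6, -0.4, -0.2]
width: 0.0006
gripper_force: 0.0
1
[102.2 102.2 102.2] [16. 16. 16.] [23.5 23.5 23.5]
104 1 23.5 16.0 16.0
[0.58844997 0.14223846]
row [-6.3, 0.05, 1.11, -0.0] at [0.6139, -0.0132, 0.1477] yaw -81.11
```

```bash
python3 - <<'E'
from h import *
th=np.radians(98.9);e=np.array([np.cos(th),np.sin(th)]);n=np.array([-e[1],e[0]]);O=np.array([.6098,.0059])
b,d=grab('scene'); P,u,v=world('scene',d); C=b[v,u].astype(int)
q=(P[:,:2]-O); x=q@e*1000;y=q@n*1000;z=P[:,2]*1000
m=(x>100)&(x<170)&(abs(y)<35)&(C[:,0]-C[:,2]>45)&(z>9)&(z<45)
print(m.sum());x,y,z=x[m],y[m],z[m];print(np.percentile(x,[1,50,99]).round(1),np.percentile(y,[1,50,99]).round(1),np.percentile(z,[5,50,95]).round(1))
for a in range(100,160,6):
    k=(x>=a)&(x<a+6)
    if k.sum(): print(a+3,k.sum(),np.median(z[k]).round(1),y[k].min().round(1),y[k].max().round(1))
a=proj('scene',[.59,.12,.02]);u,v=int(a[0]),int(a[1])
cv2.imwrite('pics/s5.png',cv2.resize(b[v-40:v+30,u-40:u+60],(800,560),interpolation=cv2.INTER_CUBIC)[:,:,::-1])
E
```

```text
251
[100.7 127.7 151.7] [-13.9   5.4  22.3] [20.  22.8 24.6]
103 25 22.1 -18.1 20.2
109 28 22.2 -12.3 22.1
115 31 22.8 -14.0 22.5
121 26 22.4 -13.9 20.9
127 28 22.9 -12.6 22.0
133 28 23.6 -12.0 21.6
139 29 23.2 -12.9 23.2
145 31 23.1 -13.9 22.7
151 25 22.7 -8.9 19.3
```

View pics/s5.png

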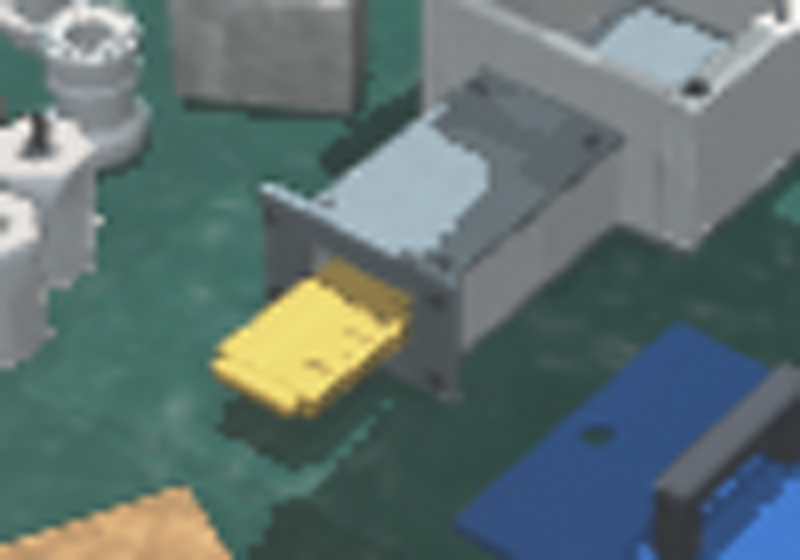

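The nose stands about 47 mm out of the slot, resting level on the sill. Its top is at z ≈ 22 mm and its tip at crop (255,385). I go there to grip it across its width.

```bash
python3 -m crank '[[[-2,0,0,0],[-4,0.1,0,0],[-6,0.05,0,0],[-6.3,-0.05,0,0],[-6.3,-0.05,1.5,0],[-6.3,-0.05,3,0],[-6.3,-0.05,3.5,0],[-6.3,-0.05,3.5,0]]]' 0.32 && python3 -c "
from h import *
th=np.radians(98.9);e=np.array([np.cos(th),np.sin(th)]);n=np.array([-e[1],e[0]]);O=np.array([.6098,.0059])
X=O+e*.139+n*.002;go(*X,.0125,-81.1)"
```

```text
t: 16.58
eef_pos: [0.5891, 0.1416, 0.0559]
ee_rot: [3.14, -0.001, -1.416]
force: [0.8, 0.2, 0.1]
width: 0.0596
gripper_force: 0.0
row [-0.07, 0.1, 1.73, -0.01] at [0.5891, 0.1416, 0.0559] yaw -81.13
```

```bash
python3 -m crank '[[[-0.07,0.1,0.6,0],[-0.07,0.1,1.2,0],[-0.07,0.1,1.55,0],[-0.07,0.1,1.7,0],[-0.07,0.1,1.72,0],[-0.07,0.1,1.72,0]]]' && python3 -m crank '[[[0,0,0,0],[0,0,0,0],[0,0,0,0],[0,0,0,0],[0,0,0,0],[0,0,0,0]]]' 1 25
```

```text
t: 17.32
eef_pos: [0.5869, 0.1438, 0.0139]
ee_rot: [-3.141, 0.0, -1.415]
force: [-0.6, 0.0, -0.0]
width: 0.0595
gripper_force: 0.0
t: 18.08
eef_pos: [0.5867, 0.1438, 0.0136]
ee_rot: [-3.141, 0.0, -1.415]
force: [-0.6, 0.0, 0.4]
width: 0.0359
gripper_force: 25.0
```

```bash
python3 -m crank '[[[0,0,-0.03,0],[-0.15,0,-0.04,0],[-0.4,0,-0.05,0],[-0.65,0,-0.06,0],[-0.9,0,-0.07,0],[-1.15,0,-0.08,0],[-1.4,0,-0.085,0],[-1.65,0,-0.09,0],[-1.9,0,-0.1,0],[-2.1,0,-0.105,0],[-2.2,0,-0.11,0],[-2.2,0,-0.11,0]]]' 1 45; python3 - <<'E'
from h import *
b,d=grab('scene');a=proj('scene',[.59,.16,.02]);u,v=int(a[0]),int(a[1])
cv2.imwrite('pics/s6.png',cv2.resize(b[v-60:v+45,u-70:u+80],(800,560),interpolation=cv2.INTER_CUBIC)[:,:,::-1])
E
```

```text
t: 19.58
eef_pos: [0.5781, 0.1983, 0.0163]
ee_rot: [-3.141, 0.0, -1.415]
force: [-0.7, -0.2, -1.0]
width: 0.0348
gripper_force: 45.0
```

View pics/s6.png

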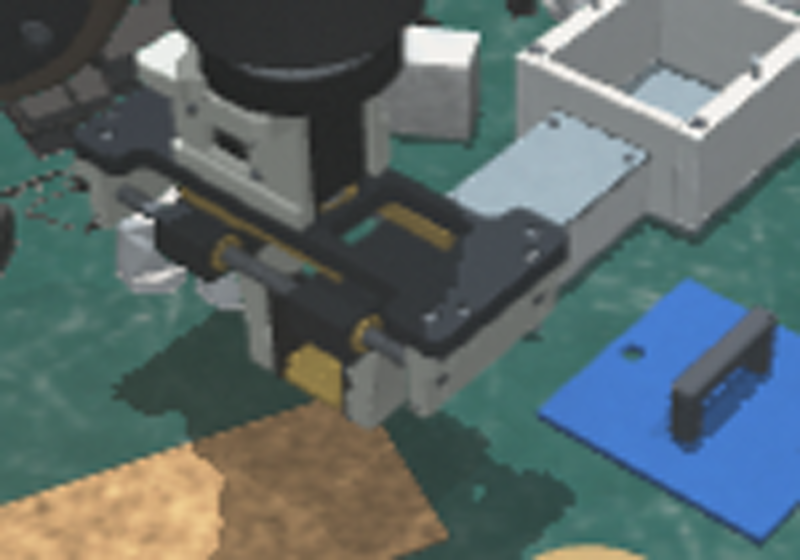

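The nose is between the fingers at crop (315,375), following them out, and the cover lies undisturbed.

```bash
python3 -m crank '[[[-0.2,0,-0.005,0],[-0.4,0,-0.01,0],[-0.65,0,-0.02,0],[-0.9,0,-0.03,0],[-1.1,0,-0.035,0],[-1.3,0,-0.04,0],[-1.5,0,-0.045,0],[-1.7,0,-0.05,0],[-1.8,0,-0.055,0],[-1.8,0,-0.055,0]]]'|grep -E 'pos|force|width'; python3 -m crank '[[[-0.2,0,-0.005,0],[-0.4,0,-0.01,0],[-0.65,0,-0.02,0],[-0.9,0,-0.03,0],[-1.1,0,-0.035,0],[-1.3,0,-0.04,0],[-1.5,0,-0.045,0],[-1.7,0,-0.05,0],[-1.9,0,-0.055,0],[-2.1,0,-0.055,0],[-2.1,0,-0.055,0]]]'; python3 - <<'E'
from h import *
b,d=grab('top','t7.png')
P,u,v=world('top',d); C=b[v,u].astype(int)
m=(C[:,0]-C[:,2]>60)&(P[:,2]>.012)&(P[:,2]<.06)&(P[:,1]>.05)&(P[:,1]<.4)&(P[:,0]>.5)
print(m.sum(),cv2.minAreaRect(P[m][:,:2].astype(np.float32)*1000),np.percentile(P[m],[2,98],0).round(3).tolist())
i=np.argsort(P[m,1])
for k in np.array_split(i,6): print(P[m][k].mean(0).round(4))
E
```

```text
eef_pos: [0.5712, 0.2428, 0.0177]
force: [0.4, 0.8, -1.0]
width: 0.0349
gripper_force: 45.0
t: 22.25
eef_pos: [0.563, 0.2948, 0.019]
ee_rot: [-3.142, 0.0, -1.415]
force: [0.8, 0.6, -1.6]
width: 0.0352
gripper_force: 45.0
1305 ((577.534423828125, 206.1085205078125), (35.98488998413086, 158.78602600097656), 9.228581428527832) [[0.555, 0.131, 0.02], [0.602, 0.272, 0.032]]
[0.5869 0.1401 0.0224]
[0.5839 0.1652 0.0249]
[0.5798 0.1895 0.0247]
[0.5759 0.2135 0.0259]
[0.5721 0.2376 0.0271]
[0.5699 0.262  0.0284]
```

The bar is fully out: its tail is about 20 mm beyond the plate, the nose is in the grip and it sags slightly. I lift it, turn it to the mat's axis and place it.

```bash
python3 -c "
from h import *
go(.5881,.3744,.045,-106.1)"; python3 -m crank '[[[0,0,-0.3,0],[0,0,-0.7,0],[0,0,-1,0],[0,0,-1,0]]]' | grep -E 'pos|force|width'
```

```text
row [-3.0, -1.49, -1.04, 5.0] at [0.563, 0.2946, 0.019] yaw -81.09
eef_pos: [0.5636, 0.2948, 0.0453]
force: [0.5, -0.2, -1.5]
width: 0.0351
gripper_force: 45.0
```

```bash
python3 -m crank '[[[-0.3,-0.15,0,0.5],[-0.7,-0.35,0,1.2],[-1.1,-0.55,0,1.9],[-1.5,-0.75,0,2.6],[-1.9,-0.95,0,3.3],[-2.3,-1.15,0,4],[-2.7,-1.35,0,4.6],[-3,-1.5,0,5],[-3,-1.5,0,5],[-3,-1.5,0,5]]]' | grep -E 'pos|rot|force|width'; python3 - <<'E'
from h import *
b,d=grab('top','t8.png')
P,u,v=world('top',d); C=b[v,u].astype(int)
m=(C[:,0]-C[:,2]>60)&(P[:,2]>.025)&(P[:,2]<.075)&(P[:,1]>.12)&(P[:,1]<.4)&(P[:,0]>.48)&(P[:,0]<.65)
r=cv2.minAreaRect(P[m][:,:2].astype(np.float32)*1000);print(m.sum(),r,cv2.boxPoints(r).round(0).tolist())
i=np.argsort(P[m,1])
for k in np.array_split(i,6): print(P[m][k].mean(0).round(4))
E
```

```text
eef_pos: [0.5882, 0.3738, 0.0438]
ee_rot: [3.141, -0.001, -1.851]
force: [-0.1, -0.8, -1.8]
width: 0.0348
gripper_force: 45.0
1576 ((566.2681884765625, 294.5478515625), (174.79324340820312, 36.10298156738281), 74.26481628417969) [[525.0, 215.0], [560.0, 206.0], [607.0, 374.0], [573.0, 384.0]]
[0.5475 0.2241 0.0474]
[0.5537 0.251  0.0491]
[0.5612 0.2772 0.0497]
[0.5684 0.3029 0.0512]
[0.576  0.3289 0.0523]
[0.5825 0.3563 0.054 ]
```

```bash
python3 -m crank '[[[0,0,0.3,0],[0,0,0.6,0],[0,0,0.85,0],[0,0,1.0,0],[0,0,1.1,0],[0,0,1.16,0],[0,0,1.2,0],[0,0,1.24,0],[0,0,1.24,0],[0,0,1.24,0]]]' | grep -E 'pos|force|width'; python3 -m crank '[[[0,0,0.03,0],[0,0,0.06,0],[0,0,0.08,0],[0,0,0.08,0]]]' - 20| grep -E 'pos|force|width'
```

```text
eef_pos: [0.5885, 0.3743, 0.0132]
force: [0.7, -0.5, -0.4]
width: 0.0356
gripper_force: 45.0
eef_pos: [0.5885, 0.3743, 0.011]
force: [-0.5, -0.1, -1.4]
width: 0.0358
gripper_force: 20.0
```

```bash
python3 -m crank '[[[0,0,0.03,0],[0,0,0.06,0],[0,0,0.08,0],[0,0,0.08,0]]]' - 10| grep -E 'pos|force|width';  python3 -m crank '[[[0,0,0.03,0],[0,0,0.06,0],[0,0,0.08,0],[0,0,0.08,0]]]' - 8| grep -E 'pos|force|width'; python3 - <<'E'
from h import *
b,d=grab('top')
P,u,v=world('top',d); C=b[v,u].astype(int)
th=np.radians(73.9);e=np.array([np.cos(th),np.sin(th)]);q=P[:,:2]-[.5665,.297];x=q@e;y=q@[-e[1],e[0]]
m=(abs(x)<.1)&(abs(y)<.012)&(P[:,2]<.06)
for a in np.arange(-.1,.1,.02):
    k=m&(x>=a)&(x<a+.02)
    if k.sum(): print(round(a+.01,3),k.sum(),np.median(P[k,2]).round(4))
E
```

```text
eef_pos: [0.5885, 0.3744, 0.0091]
force: [1.1, -0.3, -1.1]
width: 0.036
gripper_force: 10.0
eef_pos: [0.5885, 0.3743, 0.007]
force: [-0.0, 0.1, -0.1]
width: 0.0359
gripper_force: 8.0
-0.09 121 0.0084
-0.07 129 0.0139
-0.05 111 0.0149
-0.03 123 0.015
-0.01 115 0.0155
0.01 119 0.0162
0.03 124 0.0166
0.05 118 0.017
0.07 67 0.0177
0.09 17 0.0174
```

```bash
python3 -m crank '[[[0,0,0.03,0],[0,0,0.06,0],[0,0,0.08,0],[0,0,0.08,0]]]' - 5| grep -E 'pos|force|width';  python3 -m crank '[[[0,0,0,0],[0,0,0,0],[0,0,0,0]]]' - 3| grep -E 'pos|force|width'; python3 - <<'E'
from h import *
b,d=grab('top')
P,u,v=world('top',d); C=b[v,u].astype(int)
th=np.radians(73.9);e=np.array([np.cos(th),np.sin(th)]);q=P[:,:2]-[.5665,.297];x=q@e;y=q@[-e[1],e[0]]
m=(abs(x)<.1)&(abs(y)<.012)&(P[:,2]<.06)
for a in np.arange(-.1,.1,.02):
    k=m&(x>=a)&(x<a+.02)
    if k.sum(): print(round(a+.01,3),k.sum(),np.median(P[k,2]).round(4))
E
```

```text
eef_pos: [0.5885, 0.3742, 0.005]
force: [0.7, -0.0, 0.1]
width: 0.0358
gripper_force: 5.0
eef_pos: [0.5885, 0.3742, 0.005]
force: [1.3, -0.1, -0.2]
width: 0.036
gripper_force: 3.0
-0.09 125 0.0089
-0.07 127 0.0141
-0.05 111 0.0144
-0.03 119 0.0144
-0.01 119 0.0145
0.01 123 0.0148
0.03 117 0.015
0.05 120 0.0153
0.07 67 0.0157
0.09 16 0.0147
```

```bash
python3 -m crank '[[[0,0,0.02,0],[0,0,0.03,0]]]' | grep -E 'pos|force|width';  python3 -m crank '[[[0,0,-0.02,0],[0,0,-0.02,0],[0,0,-0.02,0],[0,0,-0.02,0]]]' 0.4| grep -E 'pos|force|width'; python3 -m crank '[[[0,0,-0.5,0],[0,0,-1.5,0],[0,0,-3,0],[0,0,-5,0],[0,0,-6,0],[0,0,-6,0],[-2,0,-6,0],[-4,0,-6,0],[-5,0,-6,0],[-5,0,-6,0],[-5,0,-6,0]]]'; python3 - <<'E'
from h import *
b,d=grab('top','t9.png')
cv2.imwrite('pics/c9.png',cv2.resize(b[80:310,100:440],(800,541))[:,:,::-1])
P,u,v=world('top',d); C=b[v,u].astype(int)
th=np.radians(73.9);e=np.array([np.cos(th),np.sin(th)]);q=P[:,:2]-[.5660,.298];x=q@e;y=q@[-e[1],e[0]]
m=(abs(x)<.13)&(abs(y)<.06)&(P[:,2]>.009)&(P[:,2]<.05)
print('bar in mat frame',np.percentile(x[m],[1,99]).round(4),np.percentile(y[m],[1,99]).round(4),cv2.minAreaRect(P[m][:,:2].astype(np.float32)*1000))
for a in np.arange(-.1,.1,.02):
    k=m&(x>=a)&(x<a+.02)
    if k.sum(): print(round(a+.01,3),k.sum(),np.median(P[k,2]).round(4),P[k,2].max().round(4))
for n in ['tape','gauge','coupling']:
    for q in arm.trace(n,'top')[:1]: print(n,np.median(world('top',d,q['mask'])[0],0).round(3))
E
```

```text
eef_pos: [0.5885, 0.3743, 0.0044]
force: [-0.9, 0.1, 1.4]
width: 0.036
gripper_force: 4.2
eef_pos: [0.5885, 0.3743, 0.0048]
force: [-1.0, 0.7, 0.3]
width: 0.0523
gripper_force: 0.0
t: 29.95
eef_pos: [0.6228, 0.4937, 0.1541]
ee_rot: [3.141, -0.001, -1.852]
force: [1.1, 0.0, 0.4]
width: 0.0526
gripper_force: 0.0
bar in mat frame [-0.0891  0.0878] [-0.0225  0.0168] ((566.0105590820312, 302.2224426269531), (205.82603454589844, 87.13104248046875), 74.83226013183594)
-0.09 100 0.013 0.0172
-0.07 191 0.0139 0.0247
-0.05 173 0.0136 0.0225
-0.03 177 0.0135 0.0175
-0.01 183 0.0133 0.018
0.01 180 0.0133 0.0169
0.03 180 0.0132 0.017
0.05 178 0.0133 0.0196
0.07 180 0.0134 0.017
0.09 76 0.0127 0.0178
tape [0.71  0.038 0.046]
gauge [0.71  0.038 0.046]
coupling [0.725 0.099 0.042]
```

View pics/c9.png

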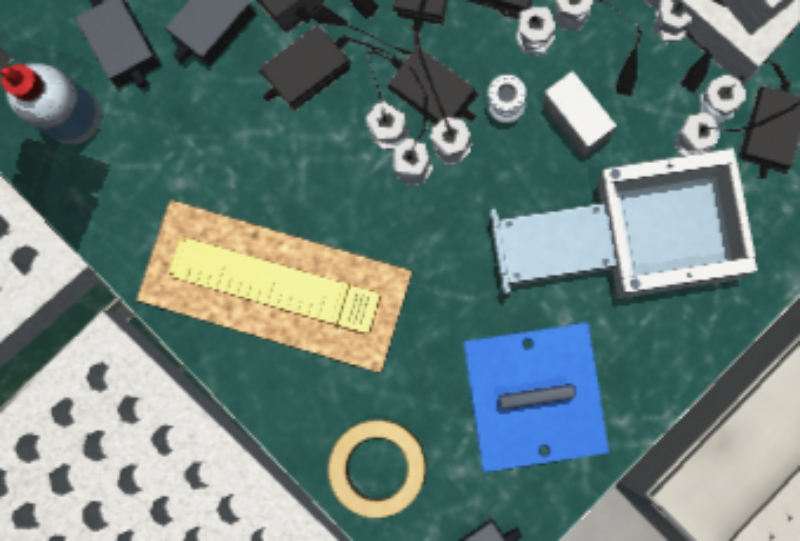

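The bar lies flat and rib up, well inside the mat at crop (275,285). The cover is flat on the bare bench at (537,397), the keeper is empty, and the tape, gauge block and coupling look undisturbed. I hand in.

```bash
python3 -c "
from station import arm
print(arm.job_done())"
```

```text
the job is handed in; nothing more can be done
None
```

The bar lies flat on the cork mat, rib up and all of it on the mat; the cover is off and flat on the bare bench, the bystanders look undisturbed, and I handed the job in at about 30 s (no verdict came back).

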